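# Slide the drip bowl between the planters and under the tap

## Task

The balcony tap drips: slide the white ceramic bowl along the bench, through the narrow gap between the two clay planters, and on until the middle of the bowl sits right under the mouth of the tap's spout. Push it gently with the fingers from outside, keeping it flat on the bench: do not pinch, lift or tip it. Leave everything else on the bench where it is.

Things in the scene. Friction and masses are not known exactly. Their poses are not given: they have to be found in the camera images.
- bowl_centre (a point): centre of the white glazed ceramic bowl, half-way up (23 mm above its underside). The bowl is round, 130 mm across at its widest (nearly straight-sided, so that is its width from 20 mm above the bench up to the rim), 46 mm high, wall 5 mm, foot 100 mm across, about 0.45 kg; it slides on the bench under a few newtons and stops when the push stops. It starts to the robot's right of the planters, as a rule off the line of the gap.
- planter_near: terracotta trough with low succulents, the one nearer the robot; fixed (heavy). 90 mm along its x, 160 mm along its y, walls 58 mm high, plants up to 82 mm above the bench. Origin: centre of its underside. Its +x points across the gap to the other planter; its +y points along the gap, towards the tap.
- planter_far: the matching trough on the far side of the gap, same size and same heading as planter_near; fixed. Its -x face and the +x face of planter_near are parallel and form the gap: 138 to 142 mm wide, 160 mm long.
- near_gap_face (a point): middle of planter_near's face on the gap, 23 mm above the bench
- far_gap_face (a point): middle of planter_far's face on the gap, 23 mm above the bench; the middle of the gap lies half-way between near_gap_face and far_gap_face (allow 12 mm shift along the gap between them)
- spout (a point): centre of the mouth of the tap's spout, 150 mm above the bench, facing down. The brass tap is on a fixed steel riser pipe that stands beyond the far planter, and reaches back towards the robot; the spout hangs past the left end of the gap, 165 to 195 mm beyond near_gap_face measured along the gap, and within 10 mm of the gap's centre line. The T handle tops out at 246 mm.
- scraper: orange plastic scraper lying flat on the bench, 193 mm long, 80 mm wide blade; a bystander; origin under the handle end of the blade
- insole: yellow insole lying flat, 255 x 84 x 6 mm; a bystander; origin near its middle
- carabiner: steel carabiner lying flat, 100 x 55 x 10 mm, just past the left end of planter_near; a bystander; origin in its middle
- mug: enamel mug, 80 mm across, 78 mm high; a bystander; origin under its middle
- shoe_brush: wooden shoe brush, 150 x 50 x 44 mm; a bystander; origin under its middle
- mist_bottle: clear spray bottle, 68 mm across, 175 mm high; a bystander; origin under its middle
- clay_pot: small empty clay pot, 94 mm across the rim, 72 mm high; a bystander; origin under its middle
Not all that is in view belongs to the job. Of the things that look like the part that bears bowl_centre, take the one that is farthest to the robot's left at the start.

How it is judged:
By the outcome, as a careful person would: the job done as asked, in the order asked, and still so for the second after the job is handed in, with the robot touching nothing.
It also fails if it takes over 64 s, if anything falls off the work surface, if the arm or the gripper's body presses on something with over 40 N, if the wrist force passes 120 N, or if a joint passes its speed limit or range.

## Robot

A 6-joint arm with a two-finger parallel gripper is mounted at the origin on the work surface. World frame = base frame: x ahead of the robot, y to its left, z up, the work surface at z = 0. Lengths are in m, angles in rad, forces in N, time in s.
With the tool pointing down it reaches from about 0.275 to 0.75 m from the base axis. Payload 10.2 kg.
Tool frame: the origin (TCP) lies at the very end of the fingers, on their centre line; the grasp point (between the pads) lies grip_point_offset behind it (grip_point_offset is the distance from the TCP to the grasp point, in m); x points along the fingers, z is the direction in which the jaws open and shut, and the axes are right-handed (so a half turn about x gives the same grasp; the last joint's range is limited). The gripper opens to 88 mm and grips with 3 to 60 N. Pads are 18 mm wide; open, the fingers measure 123 mm over their backs; the gripper's body (75 mm by 187 mm) begins 45 mm behind the grasp point.
Start: joints at [0.96, 0.313, 1.498, -0, 1.331, -0.223], TCP at [0.199, 0.486, 0.239] pointing down, gripper open.
Joint ranges: [-2.94, 2.94], [-0.97, 2.17], [0.19, 2.56], [-1.23, 4.37], [0.02, 3.11], [-2.88, 2.88]. Speed limits (rad/s): [2.39, 2.39, 3.01, 3.14, 3.14, 3.14].

## Interface

Orientations are given as a unit quaternion [x, y, z, w].
In Python, from cell import move_pose, servo_line, movej, command_gripper, hold, solve_ik, snapshot, calibration, PlanningError, finish_job, read_time, read_q, read_joint_velocities, read_joint_efforts, read_position, read_tool_rot, read_contact_force, read_torque, read_gripper_width, grip_point_offset gives the robot as it stands. Calls block until the motion is done:
- move_pose(position, orientation): joint-space move of the TCP to a pose.
- servo_line(position, vel=0.15, frame=None): straight line of the TCP; frame=None keeps the orientation; vel is the mean speed in m/s.
- movej(angles): joint-space move.
- command_gripper(opening, grasp_force=None): finger opening in m; grasp_force is the grip in N (None keeps the last); returns when the fingers have stopped.
- hold(seconds).
- solve_ik(position, orientation): joint angles nearest the present ones, or None.
- snapshot(name): name is "scene" or "top" or "wrist"; returns (picture, depth): 384x512x3 uint8, red, green, blue; 384x512 float32, m along the optical axis (not along the pixel's ray), 0 where there is no reading.
- calibration(name): a dict with "fx", "fy", "cx", "cy" (pixels), "world_to_cam" (4x4, takes a point from world to camera coordinates); the wrist camera has in their place "tool_from_camera" (4x4, takes a point from camera to tool coordinates, whose origin is the TCP and whose axes are the tool frame's). Camera axes: x right, y down, z forward; pixel columns grow to the right and rows downward; lengths in m; the calibration is good to about 2 mm. A picture is of the moment at which its call begins: read the wrist's pose just before it. calibration takes no time and is no camera call.
A pose or a line that the arm cannot do raises PlanningError and nothing moves.
- finish_job(): hands the job in, once; it reports no verdict.
Readings, each from a call of its own:
- read_time(): time.
- read_q(): joint angles.
- read_joint_velocities(): joint speeds.
- read_joint_efforts(): joint torques, N m.
- read_position(): TCP position.
- read_tool_rot(): TCP orientation.
- read_contact_force(): force on the tool from outside, world axes, zero at the start.
- read_torque(): the same for the moment, N m.
- read_gripper_width(): finger opening in m.
Only numpy, scipy, OpenCV 4.12 (cv2) and the standard library are available. Lean on these libraries where they do the work, as an engineer would, in place of code of your own. Each camera call takes 0.05 s, during which the arm holds its last target.

## Working session

There is one attempt and no reset: what is moved stays moved. The work goes in short steps, each a Python script; the robot and the scene stay as the last script left them, time stands still between calls to the robot, and variables do not carry over. Pictures are saved under pics/ and viewed, and the job is handed in when it is done.

```bash
ls; mkdir -p pics; python3 - <<'E'
from cell import *
import cv2,numpy as np
print(read_time(),read_q(),read_position(),read_tool_rot(),read_gripper_width(),grip_point_offset)
for n in ("scene","top","wrist"):
    p,d=snapshot(n); cv2.imwrite(f"pics/{n}0.png",p[:,:,::-1]); np.save(f"pics/{n}0.npy",d); print(n,calibration(n))
E
```

```text
pics
0.0 [ 9.59614169e-01  3.13423214e-01  1.49844473e+00 -2.17032008e-05
  1.33098839e+00 -2.23399828e-01] [0.19839075 0.48580236 0.23817189] [-0.39446083  0.58738329  0.39412537  0.58655495] 0.08783060553578963 0.0187
scene {'fx': 362.69960444609313, 'fy': 362.69960444609313, 'cx': 258.2850712064739, 'cy': 192.63652603068786, 'world_to_cam': array([[-0.36274449,  0.93187663,  0.00473134,  0.2367325 ],
       [ 0.72836352,  0.28668423, -0.6223333 , -0.31037068],
       [-0.58129425, -0.22230184, -0.78273807,  1.58061094],
       [ 0.        ,  0.        ,  0.        ,  1.        ]])}
top {'fx': 380.3233237054095, 'fy': 380.3233237054095, 'cx': 253.32292228014504, 'cy': 192.67017640040285, 'world_to_cam': array([[ 7.52699486e-04, -9.99994246e-01, -3.30771371e-03,
        -3.99325993e-02],
       [-9.98281928e-01, -5.57607910e-04, -5.85907998e-02,
         5.52358268e-01],
       [ 5.85886182e-02,  3.34613209e-03, -9.98276604e-01,
         1.45182388e+00],
       [ 0.00000000e+00,  0.00000000e+00,  0.00000000e+00,
         1.00000000e+00]])}
wrist {'fx': 274.2110590420179, 'fy': 274.2110590420179, 'cx': 253.18724827572908, 'cy': 191.62349674535895, 'tool_from_camera': array([[-2.00455732e-04, -2.95908301e-01,  9.55216330e-01,
        -1.45593805e-01],
       [ 1.17466236e-03, -9.55215760e-01, -2.95907878e-01,
         7.63141725e-02],
       [ 9.99999290e-01,  1.06274024e-03,  5.39070818e-04,
         6.41650931e-04],
       [ 0.00000000e+00,  0.00000000e+00,  0.00000000e+00,
         1.00000000e+00]])}
```

View pics/top0.png

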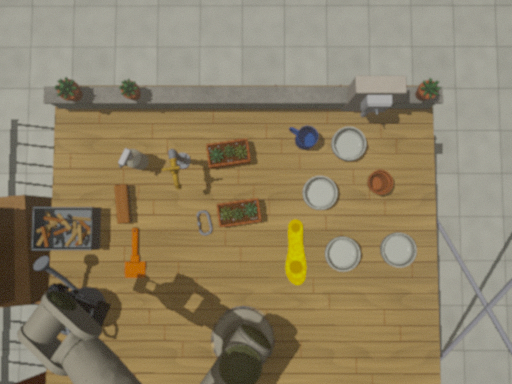

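View pics/scene0.png

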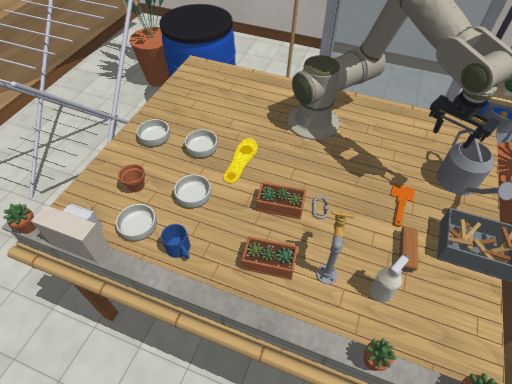

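View pics/wrist0.png

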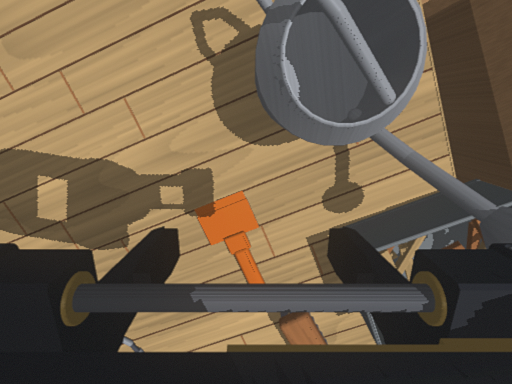

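```bash
cat > h.py <<'E'
import numpy as np,cv2
from cell import *
def ray(name,u,v):
    c=calibration(name);W=c["world_to_cam"];R=W[:3,:3];t=W[:3,3]
    return -R.T@t, R.T@np.array([(u-c["cx"])/c["fx"],(v-c["cy"])/c["fy"],1.])
def at_z(name,u,v,z):
    o,d=ray(name,u,v);return o+d*(z-o[2])/d[2]
def cloud(name,D):
    c=calibration(name);W=c["world_to_cam"];R=W[:3,:3];t=W[:3,3]
    v,u=np.mgrid[:D.shape[0],:D.shape[1]]
    P=np.stack([(u-c["cx"])/c["fx"]*D,(v-c["cy"])/c["fy"]*D,D],-1)
    return (P-t)@R
def proj(name,p):
    c=calibration(name);W=c["world_to_cam"];q=W[:3,:3]@np.asarray(p)+W[:3,3]
    return c["fx"]*q[0]/q[2]+c["cx"],c["fy"]*q[1]/q[2]+c["cy"]
E
python3 - <<'E'
from h import *
for uv in [(320,193),(349,144),(343,254),(398,250)]: print(uv,at_z("top",*uv,0.04).round(3))
p=cv2.imread("pics/top0.png"); a=p[130:280,140:380]; cv2.imwrite("pics/top_c.png",cv2.resize(a,(800,500),interpolation=cv2.INTER_CUBIC))
p=cv2.imread("pics/scene0.png"); a=p[120:300,110:350]; cv2.imwrite("pics/scene_c.png",cv2.resize(a,(800,600),interpolation=cv2.INTER_CUBIC))
# clouds
for n in ("top","scene"):
    C=cloud(n,np.load(f"pics/{n}0.npy")); np.save(f"pics/{n}C.npy",C)
    D=np.load(f"pics/{n}0.npy")
    print(n,"bench z",[C[r,c].round(3) for r,c in ([(230,180),(300,180),(200,280)] if n=="top" else [(200,230),(250,200),(100,220)])])
E
```

```text
(320, 193) [ 0.55  -0.293  0.04 ]
(349, 144) [ 0.738 -0.405  0.04 ]
(343, 254) [ 0.32  -0.377  0.04 ]
(398, 250) [ 0.335 -0.584  0.04 ]
top bench z [array([ 0.408,  0.245, -0.002]), array([ 0.14 ,  0.242, -0.001]), array([ 0.525, -0.143,  0.002])]
scene bench z [array([ 0.527, -0.158,  0.003]), array([ 0.748, -0.167, -0.   ]), array([ 0.014, -0.438,  0.001])]
```

View pics/top_c.png

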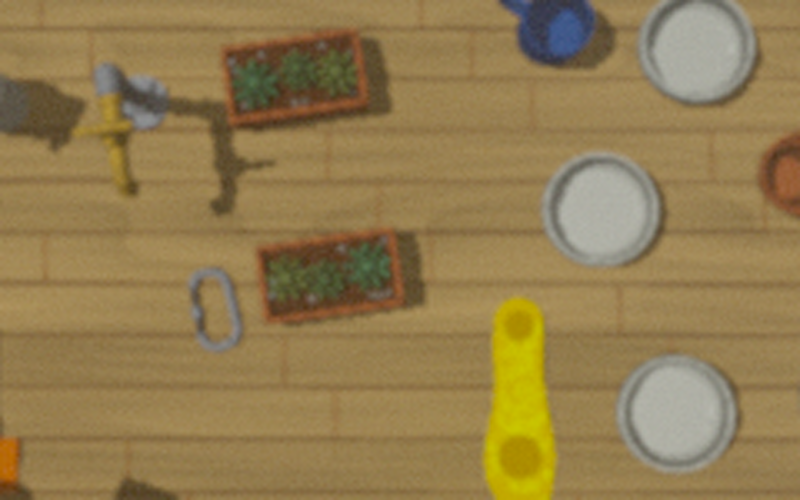

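View pics/scene_c.png

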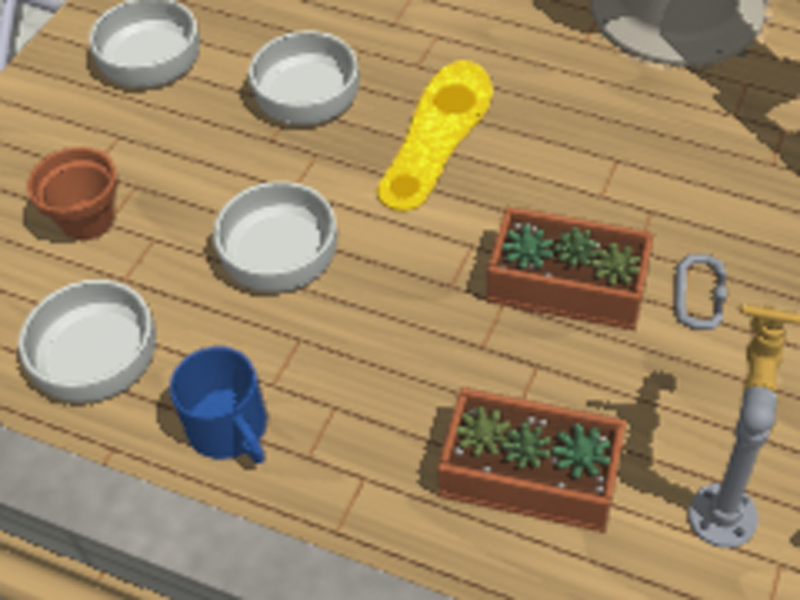

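```bash
python3 - <<'E'
from h import *
p=cv2.imread("pics/top0.png"); a=p[135:215,145:265]; A=cv2.resize(a,(600,400),interpolation=cv2.INTER_CUBIC)
cv2.imwrite("pics/tap_top.png",A)
p=cv2.imread("pics/scene0.png"); a=p[195:290,300:380]; cv2.imwrite("pics/tap_scene.png",cv2.resize(a,(505,600),interpolation=cv2.INTER_CUBIC))
C=np.load("pics/topC.npy")
# bowl
P=C[165:225,290:350].reshape(-1,3); m=(P[:,2]>0.036)&(P[:,2]<0.06); Q=P[m]
from scipy.optimize import least_squares
c=Q[:,:2].mean(0)
e=cv2.minEnclosingCircle(Q[:,:2].astype(np.float32)); print("bowl rim mean",c,"enc",e,len(Q),Q[:,2].mean())
# planters by height
for nm,(r0,r1,c0,c1) in dict(near=(190,235,210,270),far=(130,175,198,260)).items():
    P=C[r0:r1,c0:c1].reshape(-1,3); Q=P[(P[:,2]>0.045)&(P[:,2]<0.1)]
    rc=cv2.minAreaRect(Q[:,:2].astype(np.float32)); print(nm,rc,len(Q)); print(cv2.boxPoints(rc))
# tap
for n,(r0,r1,c0,c1) in dict(top=(140,200,160,200),scene=(195,290,310,370)).items():
    C=np.load(f"pics/{n}C.npy"); P=C[r0:r1,c0:c1].reshape(-1,3); Q=P[(P[:,2]>0.1)&(P[:,2]<0.27)]
    print(n,len(Q)); 
    for z in np.arange(.1,.27,.01):
        q=Q[abs(Q[:,2]-z)<.005]
        if len(q): print(round(z,3),len(q),q.min(0).round(3),q.max(0).round(3))
E
```

```text
bowl rim mean [ 0.55110146 -0.2928141 ] enc ((0.552890956401825, -0.29122358560562134), 0.0644470751285553) 159 0.04518354086871734
near ((0.47708722949028015, 0.015778355300426483), (0.08955268561840057, 0.15976543724536896), 8.221847534179688) 864
[[ 0.42134738  0.08843672]
 [ 0.44419485 -0.06968661]
 [ 0.5328271  -0.05688001]
 [ 0.5099796   0.10124332]]
far ((0.7041785717010498, 0.05663275718688965), (0.09145046025514603, 0.15924300253391266), 8.201594352722168) 848
[[ 0.6475625   0.1289169 ]
 [ 0.6702795  -0.0286974 ]
 [ 0.76079464 -0.01565139]
 [ 0.73807764  0.14196292]]
top 333
0.1 3 [0.671 0.229 0.101] [0.678 0.239 0.102]
0.11 2 [0.673 0.23  0.11 ] [0.676 0.234 0.113]
0.12 3 [0.671 0.229 0.116] [0.683 0.235 0.123]
0.13 4 [0.673 0.229 0.127] [0.681 0.233 0.135]
0.14 1 [0.683 0.228 0.14 ] [0.683 0.228 0.14 ]
0.15 4 [0.557 0.214 0.152] [0.575 0.227 0.154]
0.16 8 [0.557 0.213 0.155] [0.675 0.229 0.165]
0.17 10 [0.559 0.213 0.166] [0.686 0.226 0.175]
0.18 24 [0.562 0.215 0.175] [0.655 0.236 0.185]
0.19 119 [0.572 0.217 0.185] [0.693 0.252 0.195]
0.2 79 [0.605 0.219 0.195] [0.691 0.
[... 325 characters left out ...]
 0.107] [0.693 0.249 0.115]
0.12 10 [0.685 0.233 0.116] [0.692 0.25  0.125]
0.13 14 [0.684 0.23  0.125] [0.693 0.249 0.135]
0.14 13 [0.685 0.232 0.136] [0.693 0.25  0.145]
0.15 10 [0.572 0.213 0.146] [0.693 0.254 0.155]
0.16 22 [0.57  0.212 0.155] [0.696 0.252 0.165]
0.17 28 [0.683 0.226 0.166] [0.697 0.252 0.173]
0.18 16 [0.57  0.217 0.178] [0.694 0.254 0.185]
0.19 125 [0.589 0.216 0.185] [0.697 0.253 0.195]
0.2 111 [0.622 0.22  0.195] [0.692 0.25  0.204]
0.21 33 [0.614 0.22  0.205] [0.632 0.243 0.215]
0.22 24 [0.616 0.222 0.216] [0.629 0.239 0.225]
0.23 10 [0.619 0.223 0.225] [0.63  0.235 0.235]
0.24 61 [0.614 0.202 0.236] [0.629 0.261 0.245]
0.25 16 [0.618 0.207 0.245] [0.627 0.255 0.247]
```

View pics/tap_top.png

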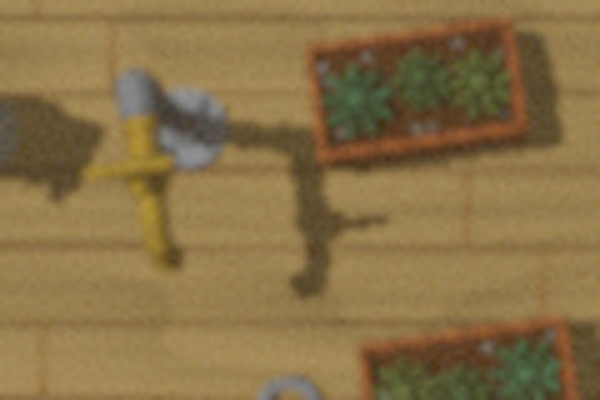

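View pics/tap_scene.png

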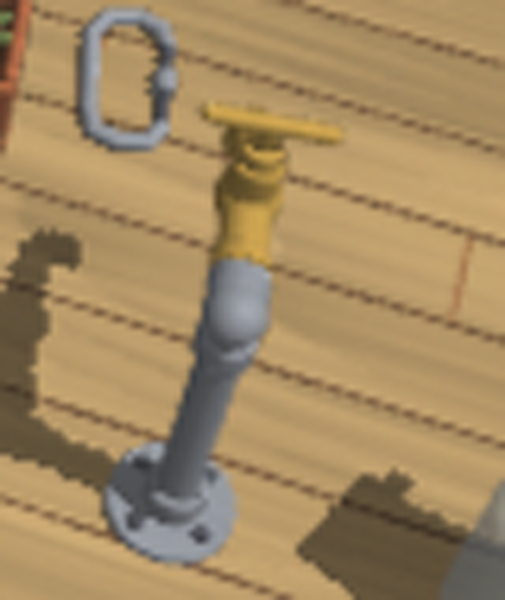

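The four look-alike bowls in the top view are at (320,193), (349,144), (343,254) and (398,250). Their y values are about -0.29, -0.41, -0.38 and -0.58, and the crops show that they are identical. The one meant is (320,193), farthest left.

The planters fit their given sizes (90x160 mm), with a gap of about 140 mm. The tap's spout is at about (0.567, 0.22). I'll check the IK and take one wrist view of the spout.

```bash
cat >> h.py <<'E'
from scipy.spatial.transform import Rotation as Ro
TH=np.deg2rad(8.2)
X=np.array([np.cos(TH),np.sin(TH),0]);Y=np.array([-np.sin(TH),np.cos(TH),0])
GC=np.array([0.5902,0.0362,0])
def push_quat(d,tilt=0.,flip=1):
    """fingers down, jaws perpendicular to push dir d, tool +y (camera side) away from d (flip=1). tilt: body leans back"""
    d=np.array([d[0],d[1],0.]);d/=np.linalg.norm(d); up=np.array([0,0,1.])
    x=-up*np.cos(tilt)+d*np.sin(tilt)
    y=-d*np.cos(tilt)-up*np.sin(tilt); y*=flip
    z=np.cross(x,y)
    return Ro.from_matrix(np.stack([x,y,z],1)).as_quat()
E
python3 - <<'E'
from h import *
np.set_printoptions(precision=3,suppress=True)
print("start R\n",Ro.from_quat(read_tool_rot()).as_matrix())
b=np.array([.5525,-.2915,0]); t1=GC-.20*Y; d1=t1-b;d1/=np.linalg.norm(d1)
sp=np.array([.567,.2205,0])
for fl in (1,-1):
  for nm,p,d,ti in [("pre1",b-.1*d1+[0,0,.15],d1,0),("s1",b-.09*d1+[0,0,.03],d1,0),("e1",t1-.067*d1+[0,0,.03],d1,0),("s2",t1-.1*Y+[0,0,.03],Y,0),("mid",GC-.067*Y+[0,0,.03],Y,0),("end",sp-.067*Y+[0,0,.03],Y,0),("endtilt",sp-.067*Y+[0,0,.032],Y,.2)]:
    q=solve_ik(list(p),list(push_quat(d,ti,fl))); print(fl,nm,p,None if q is None else np.array(q))
c=calibration("wrist")["tool_from_camera"]
for dist in (.24,.28,.32):
 for az in (-30,-10,10,30,50):
  for el in (15,25,35,45):
   f=np.array([np.cos(np.deg2rad(az))*np.cos(np.deg2rad(el)),np.sin(np.deg2rad(az))*np.cos(np.deg2rad(el)),-np.sin(np.deg2rad(el))])
   # spout at image row ~130 => shift
   xr=np.cross(f,[0,0,1]);xr/=np.linalg.norm(xr);Rc=np.stack([xr,np.cross(f,xr),f],1)
   pc=np.array([.567,.2205,.155])-dist*f
   T=np.eye(4);T[:3,:3]=Rc;T[:3,3]=pc; W=T@np.linalg.inv(c)
   q=solve_ik(list(W[:3,3]),list(Ro.from_matrix(W[:3,:3]).as_quat()))
   if q is not None: print(dist,az,el,W[:3,3],np.array(q))
E
```

```text
start R
 [[-0.    -0.926  0.378]
 [-0.001  0.378  0.926]
 [-1.     0.    -0.001]]
1 pre1 [ 0.507 -0.381  0.15 ] [-0.828  0.625  1.258  0.     1.258  2.785]
1 s1 [ 0.512 -0.372  0.03 ] [-0.813  0.762  1.359 -0.     1.021  2.8  ]
1 e1 [ 0.588 -0.221  0.03 ] None
1 s2 [ 0.633 -0.261  0.03 ] [-0.561  0.864  1.157 -0.     1.12   2.437]
1 mid [ 0.6  -0.03  0.03] [-0.245  0.704  1.471 -0.     0.967  2.753]
1 end [0.577 0.154 0.03 ] None
1 endtilt [0.577 0.154 0.032] [-0.019  0.695  1.497  0.236  0.994  2.846]
-1 pre1 [ 0.507 -0.381  0.15 ] [-0.828  0.625  1.258 -0.     1.258 -0.356]
-1 s1 [ 0.512 -0.372  0.03 ] [-0.813  0.762  1.359 -0.     1.021 -0.341]
-1 e1 [ 0.588 -0.221  0.03 ] [-0.546  0.755  1.372 -0.     1.014 -0.074]
-1 s2 [ 0.633 -0.261  0.03 ] [-0.561  0.864  1.157 -0.     1.12  -0.705]
-1 mid [ 0.6  -0.03  0.03] [-0.245  0.704  1.471 -0.     0.967 -0.388]
-1 end [0.577 0.154 0.03 ] [ 0.065  0.698  1.483 -0.     0.961 -0.078]
-1 endtilt [0.577 0.154 0.032] [-0.019  0.695  1.497  0.236  0.994 -0.295]
0.24 -10 15 [0.485 0.236 0.146] [ 0.537  0.719  2.173  3.862  1.42  -1.734]
0.24 
[... 2378 characters left out ...]
7   4.107  1.153 -1.943]
0.32 -10 35 [0.423 0.247 0.221] [ 0.643  0.233  2.218  4.295  0.862 -2.228]
0.32 10 35 [0.422 0.196 0.221] [ 0.189  0.025  2.481  3.165  0.624 -1.584]
0.32 10 45 [0.436 0.198 0.246] [ 0.187 -0.096  2.335  3.202  0.183 -1.623]
0.32 30 35 [0.439 0.148 0.221] [-0.387  0.004  2.502  1.937  0.937 -0.948]
0.32 30 45 [0.451 0.155 0.246] [-0.283 -0.115  2.35   1.587  0.693 -0.473]
0.32 50 15 [0.463 0.098 0.167] [-0.668  0.632  2.321  1.607  1.603 -1.381]
0.32 50 25 [0.466 0.101 0.195] [-0.646  0.395  2.319  1.561  1.426 -1.138]
0.32 50 35 [0.472 0.109 0.221] [-0.584  0.203  2.261  1.458  1.26  -0.856]
0.32 50 45 [0.481 0.119 0.246] [-0.488  0.082  2.159  1.288  1.122 -0.551]
```

```bash
python3 - <<'E'
from h import *
np.set_printoptions(precision=3,suppress=True)
c=calibration("wrist")["tool_from_camera"]; q0=np.array(read_q())
for dist in (.24,.28,.32):
 for az in (-40,-20,0,20,40):
  for el in (20,30,40,50):
   f=np.array([np.cos(np.deg2rad(az))*np.cos(np.deg2rad(el)),np.sin(np.deg2rad(az))*np.cos(np.deg2rad(el)),-np.sin(np.deg2rad(el))])
   xr=-np.cross(f,[0,0,1]);xr/=np.linalg.norm(xr);Rc=np.stack([xr,np.cross(f,xr),f],1)
   pc=np.array([.567,.2205,.155])-dist*f
   T=np.eye(4);T[:3,:3]=Rc;T[:3,3]=pc; W=T@np.linalg.inv(c)
   q=solve_ik(list(W[:3,3]),list(Ro.from_matrix(W[:3,:3]).as_quat()))
   if q is not None and max(abs(np.array(q)-q0))<1.6: print(dist,az,el,pc,W[:3,3],np.array(q))
E
```

```text
0.24 -40 20 [0.394 0.365 0.237] [0.518 0.261 0.21 ] [ 0.593  0.465  1.633 -1.077  1.054  0.301]
0.24 -40 30 [0.408 0.354 0.275] [0.526 0.254 0.22 ] [ 0.521  0.42   1.578 -0.84   1.028  0.061]
0.24 -40 40 [0.426 0.339 0.309] [0.535 0.246 0.228] [ 0.441  0.4    1.509 -0.601  1.055 -0.174]
0.24 -40 50 [0.449 0.32  0.339] [0.545 0.238 0.234] [ 0.356  0.406  1.43  -0.382  1.13  -0.382]
0.24 -20 30 [0.372 0.292 0.275] [0.517 0.238 0.22 ] [ 0.436  0.272  1.79  -0.852  0.692 -0.215]
0.24 -20 40 [0.394 0.283 0.309] [0.528 0.234 0.228] [ 0.368  0.283  1.675 -0.518  0.802 -0.56 ]
0.24 -20 50 [0.422 0.273 0.339] [0.541 0.229 0.234] [ 0.302  0.324  1.546 -0.289  0.969 -0.791]
0.24 0 30 [0.359 0.221 0.275] [0.514 0.22  0.22 ] [ 0.278  0.156  1.939 -0.546  0.368 -0.847]
0.24 0 40 [0.383 0.221 0.309] [0.526 0.22  0.228] [ 0.249  0.196  1.787 -0.235  0.613 -1.166]
0.24 0 50 [0.413 0.221 0.339] [0.539 0.22  0.234] [ 0.223  0.267  1.623 -0.113  0.866 -1.29 ]
0.28 -40 20 [0.365 0.39  0.251] [0.489 0.285 0.223] [ 0.663  0.446  1.623 -1.044  1.122  0.305]
0.28 -40 30 [0.381 0.376 0.295] [0.499 0.276 0.24 
[... 1253 characters left out ...]
0.335  1.37  -0.376  1.283 -0.351]
0.32 -20 20 [0.284 0.323 0.264] [0.436 0.267 0.237] [ 0.646  0.198  1.934 -1.172  0.811  0.203]
0.32 -20 30 [0.307 0.315 0.315] [0.452 0.262 0.26 ] [ 0.556  0.156  1.821 -0.81   0.829 -0.201]
0.32 -20 40 [0.337 0.304 0.361] [0.471 0.255 0.28 ] [ 0.46   0.162  1.687 -0.507  0.94  -0.53 ]
0.32 -20 50 [0.374 0.291 0.4  ] [0.493 0.247 0.295] [ 0.368  0.209  1.534 -0.288  1.109 -0.761]
0.32 0 30 [0.29  0.221 0.315] [0.445 0.22  0.26 ] [ 0.336 -0.031  2.022 -0.503  0.484 -0.865]
0.32 0 40 [0.322 0.221 0.361] [0.465 0.22  0.28 ] [ 0.289  0.023  1.84  -0.232  0.738 -1.151]
0.32 0 50 [0.361 0.221 0.4  ] [0.488 0.22  0.295] [ 0.249  0.117  1.644 -0.114  0.998 -1.277]
```

```bash
python3 - <<'E'
from h import *
np.set_printoptions(precision=4,suppress=True)
movej([ 0.556,0.156,1.821,-0.81,0.829,-0.201])
c=calibration("wrist")
p=read_position();r=read_tool_rot();im,D=snapshot("wrist")
T=np.eye(4);T[:3,:3]=Ro.from_quat(r).as_matrix();T[:3,3]=p;T=T@c["tool_from_camera"]
np.savez("pics/w1.npz",T=T,D=D,im=im)
cv2.imwrite("pics/w1.png",im[::-1,::-1,::-1])
cv2.imwrite("pics/w1c.png",cv2.resize(im[::-1,::-1,::-1][120:270,160:360],(800,600),interpolation=cv2.INTER_CUBIC))
print(read_time(),T[:3,3])
E
```

```text
1.4417 [0.3061 0.316  0.3151]
```

View pics/w1.png

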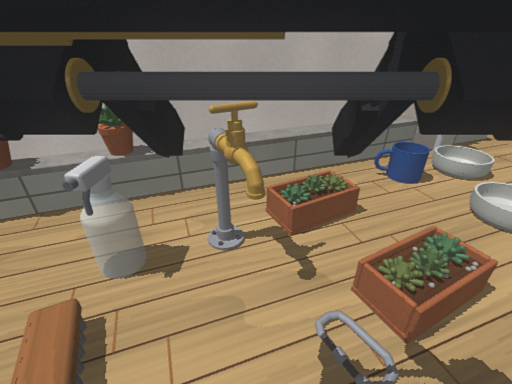

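View pics/w1c.png

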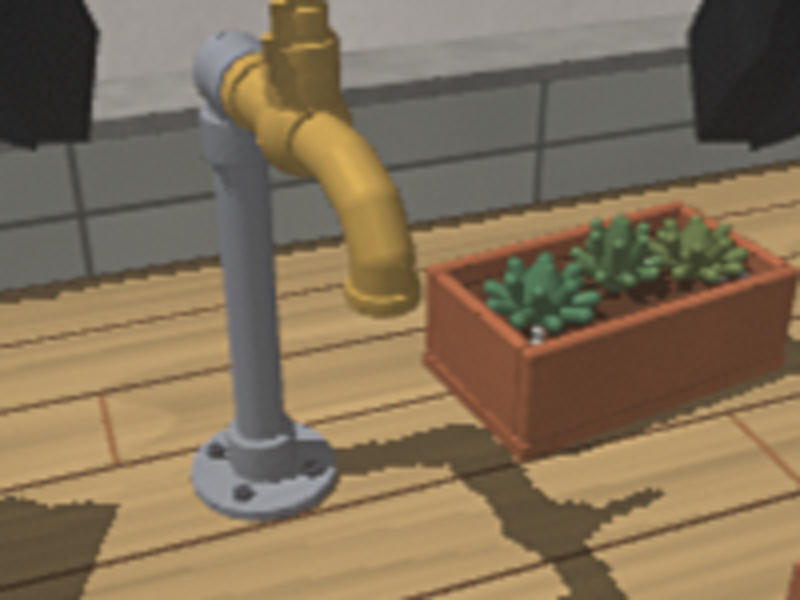

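```bash
python3 - <<'E'
from h import *
np.set_printoptions(precision=4,suppress=True)
w=np.load("pics/w1.npz");T=w["T"];D=w["D"];c=calibration("wrist")
def wz(u,v,z):
    d=T[:3,:3]@np.array([(u-c["cx"])/c["fx"],(v-c["cy"])/c["fy"],1]);return T[:3,3]+d*(z-T[2,3])/d[2]
sp=wz(255.8,188.9,.15);print("spout",sp)
near=np.array([.5214,.0222,0])
r=sp-near;print("along",r@Y,"across from centre",(sp-GC)@X)
# depth cloud of lip
v,u=np.mgrid[:384,:512]
P=np.stack([(u-c["cx"])/c["fx"]*D,(v-c["cy"])/c["fy"]*D,D],-1)@T[:3,:3].T+T[:3,3]
m=(D>0)&(abs(P[...,0]-.567)<.03)&(abs(P[...,1]-.22)<.03)&(P[...,2]>.14)&(P[...,2]<.165)
Q=P[m];print(len(Q),Q.min(0),Q.max(0))
from scipy.optimize import least_squares
for lo,hi in((.146,.156),(.155,.165)):
    q=Q[(Q[:,2]>lo)&(Q[:,2]<hi)]
    s=least_squares(lambda a:np.hypot(q[:,0]-a[0],q[:,1]-a[1])-.0105,[.567,.22],loss="soft_l1",f_scale=.002);print(lo,s.x,len(q),abs(s.fun).mean())
# refine planters from wrist depth too
for nm,cx,cy in(("near",.477,.016),("far",.704,.057)):
    m=(D>0)&(abs(P[...,0]-cx)<.07)&(abs(P[...,1]-cy)<.11)&(P[...,2]>.045)&(P[...,2]<.1);q=P[m]
    rc=cv2.minAreaRect(q[:,:2].astype(np.float32));print(nm,rc,len(q))
# scene-camera planters & bowl
C=np.load("pics/sceneC.npy").reshape(-1,3)
for nm,cx,cy in(("near",.477,.016),("far",.704,.057)):
    q=C[(abs(C[:,0]-cx)<.07)&(abs(C[:,1]-cy)<.11)&(C[:,2]>.045)&(C[:,2]<.1)]
    rc=cv2.minAreaRect(q[:,:2].astype(np.float32));print("scene",nm,rc,len(q))
for n in("top","scene"):
    C=np.load(f"pics/{n}C.npy").reshape(-1,3)
    q=C[(np.hypot(C[:,0]-.552,C[:,1]+.2915)<.08)&(C[:,2]>.04)&(C[:,2]<.055)]
    s=least_squares(lambda a:np.hypot(q[:,0]-a[0],q[:,1]-a[1])-.0625,[.552,-.2915],loss="soft_l1",f_scale=.002);print("bowl",n,s.x,len(q),abs(s.fun).mean())
E
```

```text
spout [0.5698 0.2238 0.15  ]
along 0.19265545651915733 across from centre 0.006566407314898558
224 [0.5575 0.2144 0.1488] [0.5736 0.2354 0.165 ]
0.146 [0.5691 0.2244] 97 0.0005807250155097456
0.155 [0.5706 0.2237] 152 0.0006052102619266782
near ((0.479211688041687, 0.017793305218219757), (0.09012791514396667, 0.1610313355922699), 8.244086265563965) 6898
far ((0.705941379070282, 0.05913182348012924), (0.09150409698486328, 0.15961678326129913), 8.641020774841309) 2374
scene near ((0.4791453778743744, 0.016931496560573578), (0.09334802627563477, 0.1594046801328659), 7.677195072174072) 898
scene far ((0.7053556442260742, 0.05728507041931152), (0.09229471534490585, 0.15999871492385864), 8.755376815795898) 1211
bowl top [ 0.5528 -0.2908] 139 0.0015275795245486895
bowl scene [ 0.5548 -0.29  ] 171 0.0017689166943485617
```

```bash
sed -i 's/^TH=.*/TH=np.deg2rad(8.3)/; s/^GC=.*/GC=np.array([0.592,0.0375,0])/' h.py
cat >> h.py <<'E'
SP=np.array([.5693,.2232,0]); B0=np.array([.5535,-.2906,0])
E
python3 - <<'E'
from h import *
np.set_printoptions(precision=3,suppress=True)
print("spout along/across",(SP-GC)@Y,(SP-GC)@X,"bowl",(B0-GC)@Y,(B0-GC)@X)
lo=np.array([-2.94,-.97,.19,-1.23,.02,-2.88]);hi=np.array([2.94,2.17,2.56,4.37,3.11,2.88])
t1=GC-.20*Y; d1=t1-B0;L=np.linalg.norm(d1);d1/=L;print("d1",d1,L)
for fl in(1,-1):
 for ti in(0,.1,.2):
  for nm,p,d in [("pre1",B0-.1*d1+[0,0,.12],d1),("s1",B0-.09*d1+[0,0,.035],d1),("e1",t1-.064*d1+[0,0,.035],d1),("s2",GC-.2*Y-.1*Y+[0,0,.035],Y),("mid",GC-.064*Y+[0,0,.035],Y),("end",SP-.064*Y+[0,0,.035],Y),("endup",SP-.12*Y+[0,0,.2],Y)]:
    q=solve_ik(list(p),list(push_quat(d,ti,fl))); print(fl,ti,nm,p,None if q is None else np.array(q))
E
```

```text
spout along/across 0.18703182479282973 0.004344711114015177 bowl -0.3191056976549914 -0.08546001242757462
d1 [0.46  0.888 0.   ] 0.14659324997421755
1 0 pre1 [ 0.508 -0.379  0.12 ] [-0.827  0.655  1.291 -0.     1.197  2.793]
1 0 s1 [ 0.512 -0.371  0.035] [-0.811  0.755  1.357 -0.     1.03   2.808]
1 0 e1 [ 0.591 -0.217  0.035] None
1 0 s2 [ 0.635 -0.259  0.035] [-0.558  0.862  1.148 -0.     1.132  2.439]
1 0 mid [ 0.601 -0.026  0.035] [-0.237  0.699  1.464 -0.     0.978  2.759]
1 0 end [0.579 0.16  0.035] None
1 0 endup [0.587 0.104 0.2  ] None
1 0.1 pre1 [ 0.508 -0.379  0.12 ] [-0.863  0.665  1.275  0.098  1.24   2.722]
1 0.1 s1 [ 0.512 -0.371  0.035] [-0.849  0.764  1.343  0.106  1.074  2.718]
1 0.1 e1 [ 0.591 -0.217  0.035] None
1 0.1 s2 [ 0.635 -0.259  0.035] [-0.585  0.891  1.095  0.079  1.224  2.382]
1 0.1 mid [ 0.601 -0.026  0.035] [-0.276  0.71   1.447  0.107  1.028  2.664]
1 0.1 end [0.579 0.16  0.035] None
1 0.1 endup [0.587 0.104 0.2  ] None
1 0.2 pre1 [ 0.508 -0.379  0.12 ] [-0.899  0.681  1.258  0.19   1.29   2.659]
1 0.2 s1 [ 0.512 -0.371  0.035] [-0.885  0.779  1.326  
[... 1266 characters left out ...]
 -0.478]
-1 0.1 end [0.579 0.16  0.035] [ 0.033  0.694  1.479  0.119  0.984 -0.179]
-1 0.1 endup [0.587 0.104 0.2  ] [-0.062  0.499  1.332  0.101  1.332 -0.232]
-1 0.2 pre1 [ 0.508 -0.379  0.12 ] [-0.899  0.681  1.258  0.19   1.29  -0.482]
-1 0.2 s1 [ 0.512 -0.371  0.035] [-0.885  0.779  1.326  0.204  1.125 -0.503]
-1 0.2 e1 [ 0.591 -0.217  0.035] [-0.617  0.75   1.382  0.229  1.049 -0.258]
-1 0.2 s2 [ 0.635 -0.259  0.035] [-0.611  0.924  1.038  0.15   1.32  -0.803]
-1 0.2 mid [ 0.601 -0.026  0.035] [-0.313  0.726  1.428  0.203  1.085 -0.561]
-1 0.2 end [0.579 0.16  0.035] [-0.009  0.696  1.486  0.235  1.003 -0.285]
-1 0.2 endup [0.587 0.104 0.2  ] [-0.103  0.504  1.335  0.198  1.357 -0.295]
```

```bash
python3 - <<'E'
from h import *
np.set_printoptions(precision=4,suppress=True)
t1=GC-.20*Y; d1=t1-B0;d1/=np.linalg.norm(d1); q1=list(push_quat(d1,0,-1))
move_pose([.36,.12,.34],q1)
command_gripper(.07); print(read_gripper_width(),read_time())
move_pose(list(B0-.10*d1+[0,0,.15]),q1); print(read_time())
servo_line(list(B0-.10*d1+[0,0,.03]),vel=.12)
print(read_position(),read_time(),read_contact_force())
im,D=snapshot("top");np.save("pics/t1.npy",D);cv2.imwrite("pics/t1.png",cv2.resize(im[120:290,180:420,::-1],(800,567),interpolation=cv2.INTER_CUBIC))
E
```

```text
0.06983747229781535 2.6917
4.6917
[ 0.5079 -0.3797  0.0308] 5.8417 [-0.535   0.0192  0.4545]
```

View pics/t1.png

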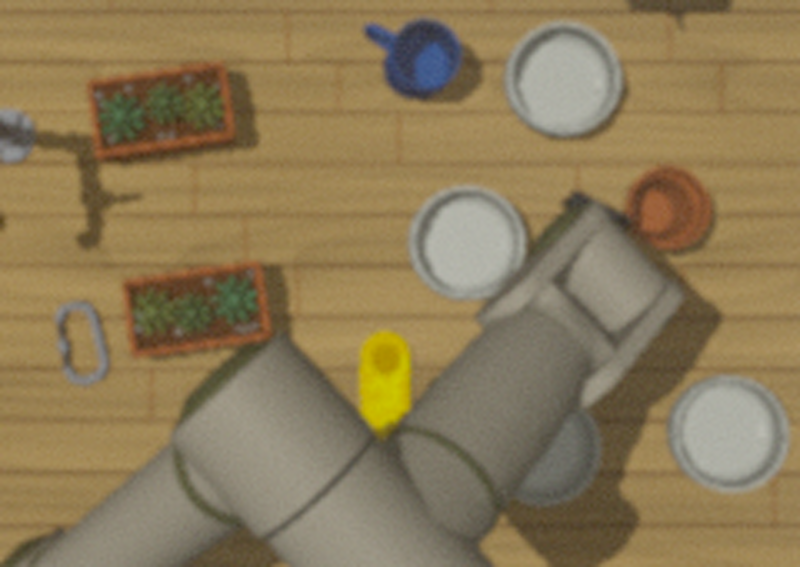

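```bash
python3 - <<'E'
from h import *
np.set_printoptions(precision=4,suppress=True)
t1=GC-.20*Y; d1=t1-B0;d1/=np.linalg.norm(d1)
servo_line(list(B0-.07*d1+[0,0,.03]),vel=.06)
for s in np.linspace(.02,1,6):
    c=B0+(t1-B0)*s
    servo_line(list(c-.064*d1+[0,0,.03]),vel=.06); print(read_contact_force(),read_position())
im,D=snapshot("top");np.save("pics/t2.npy",D);cv2.imwrite("pics/t2.png",cv2.resize(im[120:290,180:420,::-1],(800,567),interpolation=cv2.INTER_CUBIC))
im,D=snapshot("scene");np.save("pics/s2.npy",D);cv2.imwrite("pics/s2.png",cv2.resize(im[120:300,110:350,::-1],(800,600),interpolation=cv2.INTER_CUBIC))
print(read_time())
from scipy.optimize import least_squares
for n,f in(("top","t2"),("scene","s2")):
    C=cloud(n,np.load(f"pics/{f}.npy")).reshape(-1,3)
    q=C[(np.hypot(C[:,0]-t1[0],C[:,1]-t1[1])<.08)&(C[:,2]>.04)&(C[:,2]<.055)]
    s=least_squares(lambda a:np.hypot(q[:,0]-a[0],q[:,1]-a[1])-.0625,t1[:2],loss="soft_l1",f_scale=.002);print("bowl",n,s.x,t1,len(q),abs(s.fun).mean())
E
```

```text
[-0.6342  0.2554  0.4143] [ 0.5256 -0.3446  0.03  ]
[ 0.1722  0.4281 -0.2768] [ 0.5388 -0.3188  0.0299]
[ 0.0317 -0.5682  0.5965] [ 0.552  -0.2934  0.03  ]
[-0.2298 -0.1933 -0.4417] [ 0.5652 -0.2678  0.03  ]
[ 0.2195  0.5061 -0.1308] [ 0.5784 -0.2423  0.03  ]
[-0.3399 -0.6649 -0.236 ] [ 0.5916 -0.2168  0.03  ]
10.0667
bowl top [ 0.6176 -0.1592] [ 0.6209 -0.1604  0.    ] 75 0.001482866540051992
bowl scene [ 0.6198 -0.158 ] [ 0.6209 -0.1604  0.    ] 221 0.0026333581564343352
```

View pics/t2.png

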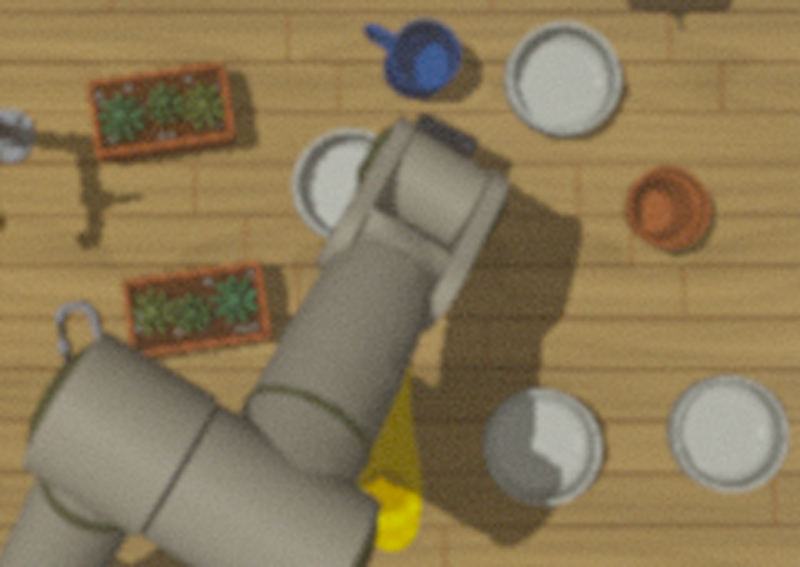

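View pics/s2.png

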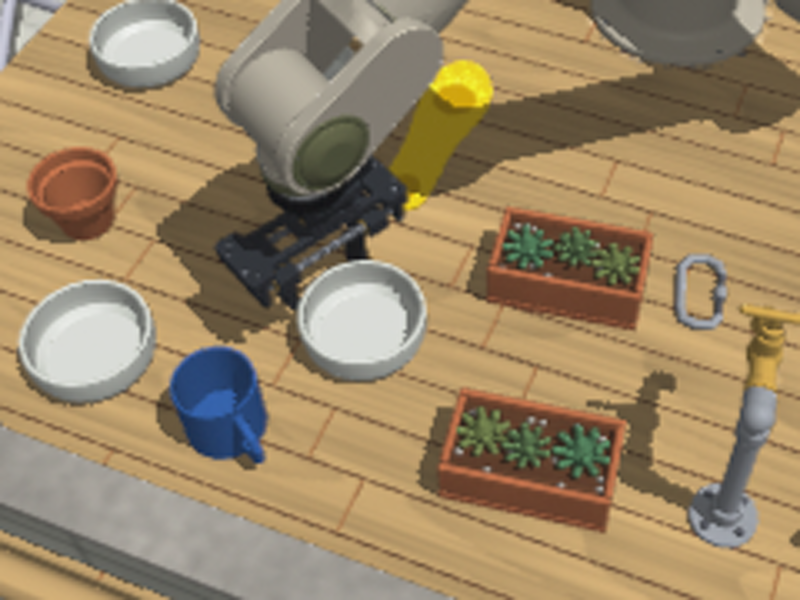

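```bash
python3 - <<'E'
from h import *
np.set_printoptions(precision=4,suppress=True)
t1=GC-.20*Y; d1=t1-B0;d1/=np.linalg.norm(d1)
servo_line(list(t1-.09*d1+[0,0,.03]),vel=.08)
servo_line(list(t1-.10*d1+[0,0,.13]),vel=.15)
q2=list(push_quat(Y,.2,1))
pre=GC-.31*Y
move_pose(list(pre+[0,0,.13]),q2)
servo_line(list(pre+[0,0,.036]),vel=.12)
print(read_time(),read_position(),read_q())
from scipy.optimize import least_squares
for n,f in(("top","t3"),("scene","s3")):
    im,D=snapshot(n);np.save(f"pics/{f}.npy",D);cv2.imwrite(f"pics/{f}.png",im[:,:,::-1])
    C=cloud(n,D).reshape(-1,3)
    q=C[(np.hypot(C[:,0]-.619,C[:,1]+.159)<.08)&(C[:,2]>.04)&(C[:,2]<.055)]
    s=least_squares(lambda a:np.hypot(q[:,0]-a[0],q[:,1]-a[1])-.0625,[.619,-.159],loss="soft_l1",f_scale=.002)
    b=np.r_[s.x,0];print("bowl",n,b,"along",(b-GC)@Y,"across",(b-GC)@X,len(q),abs(s.fun).mean())
p=cv2.imread("pics/t3.png");cv2.imwrite("pics/t3c.png",cv2.resize(p[120:290,180:420],(800,567),interpolation=cv2.INTER_CUBIC))
p=cv2.imread("pics/s3.png");cv2.imwrite("pics/s3c.png",cv2.resize(p[120:300,110:350],(800,600),interpolation=cv2.INTER_CUBIC))
E
```

```text
14.4083 [ 0.6372 -0.2695  0.037 ] [-0.6214  0.9351  1.0109  0.1478  1.3361  2.3306]
bowl top [ 0.6181 -0.1585  0.    ] along -0.19773969030735836 across -0.002484942222254899 132 0.0013576271067817533
bowl scene [ 0.6201 -0.1573  0.    ] along -0.19683105287586133 across -0.00029732303662834483 196 0.0017195467013585138
```

View pics/t3c.png

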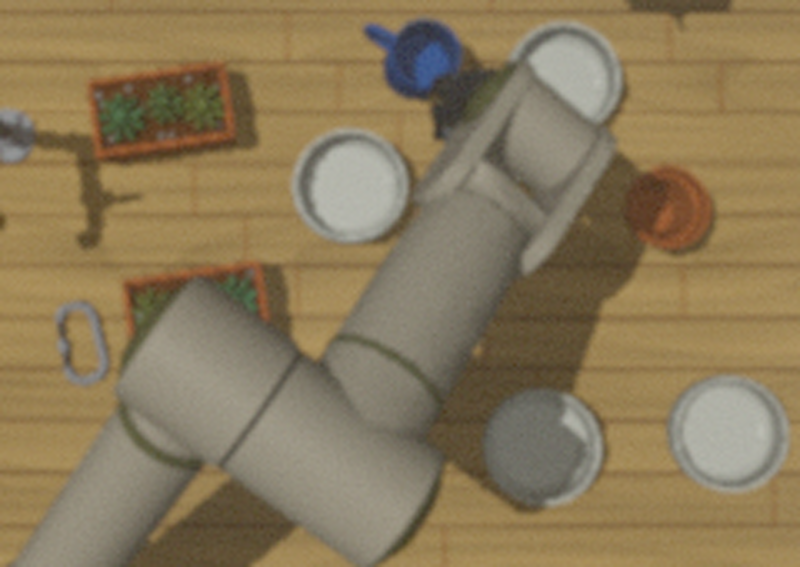

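View pics/s3c.png

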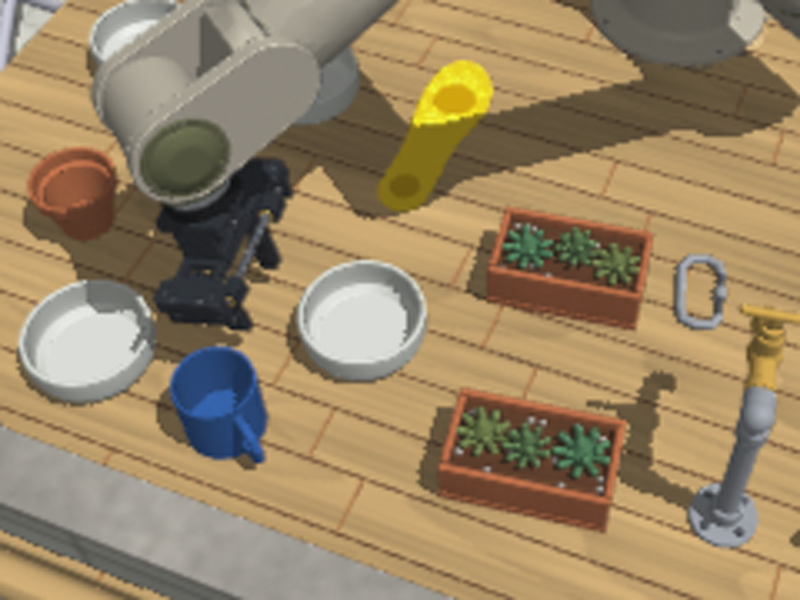

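```bash
cat >> h.py <<'E'
from scipy.optimize import least_squares
def bowl(n,guess,tag=None,r=.08):
    im,D=snapshot(n)
    if tag: np.save(f"pics/{tag}.npy",D);cv2.imwrite(f"pics/{tag}.png",im[:,:,::-1])
    C=cloud(n,D).reshape(-1,3)
    q=C[(np.hypot(C[:,0]-guess[0],C[:,1]-guess[1])<r)&(C[:,2]>.04)&(C[:,2]<.053)]
    s=least_squares(lambda a:np.hypot(q[:,0]-a[0],q[:,1]-a[1])-.0625,guess[:2],loss="soft_l1",f_scale=.002)
    b=np.r_[s.x,0];print("bowl",n,b,"along %.4f across %.4f"%((b-GC)@Y,(b-GC)@X),len(q),abs(s.fun).mean());return b
def fpush(): 
    f=read_contact_force();return "F along %.1f across %.1f z %.1f"%(f@Y,f@X,f[2])
E
python3 - <<'E'
from h import *
np.set_printoptions(precision=4,suppress=True)
for a in (-.25,-.225,-.21):
    servo_line(list(GC+a*Y+[0,0,.036]),vel=.05); print(a,fpush())
b=bowl("top",GC-.145*Y,"t4");b=bowl("scene",GC-.145*Y,"s4");print(read_time(),read_position())
p=cv2.imread("pics/t4.png");cv2.imwrite("pics/t4c.png",cv2.resize(p[120:290,180:420],(800,567),interpolation=cv2.INTER_CUBIC))
p=cv2.imread("pics/s4.png");cv2.imwrite("pics/s4c.png",cv2.resize(p[120:300,110:350],(800,600),interpolation=cv2.INTER_CUBIC))
E
```

```text
-0.25 F along -2.1 across -0.4 z 0.9
-0.225 F along -0.7 across -0.0 z 0.2
-0.21 F along -0.2 across 0.8 z 0.0
bowl top [ 0.6115 -0.1073  0.    ] along -0.1461 across -0.0016 96 0.0015071806660265192
bowl scene [ 0.6138 -0.1059  0.    ] along -0.1451 across 0.0008 220 0.0025032960103917633
17.0583 [ 0.6223 -0.1701  0.036 ]
```

View pics/s4c.png

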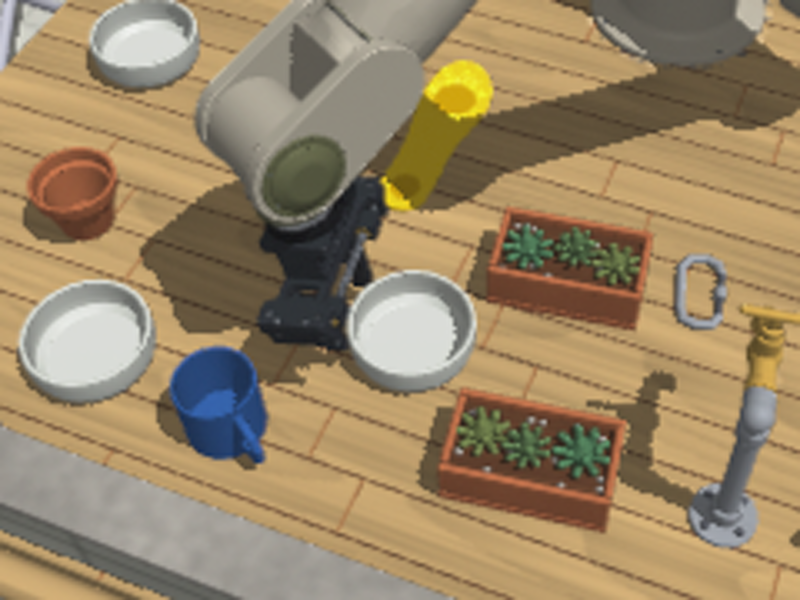

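View pics/t4c.png

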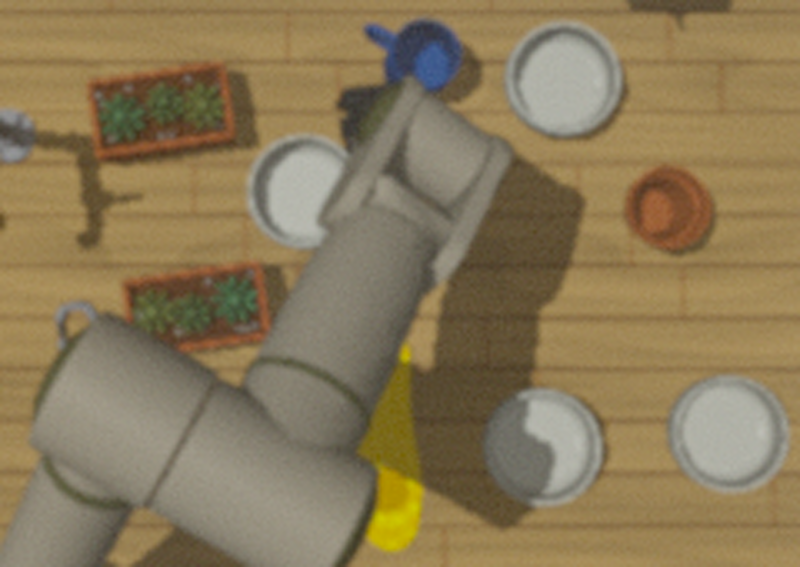

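```bash
python3 - <<'E'
from h import *
np.set_printoptions(precision=4,suppress=True)
for a in (-.18,-.15,-.12,-.09):
    servo_line(list(GC+a*Y+[0,0,.036]),vel=.05); print(a,fpush())
b=bowl("top",GC-.025*Y,"t5");b=bowl("scene",GC-.025*Y,"s5");print(read_time(),read_position())
p=cv2.imread("pics/t5.png");cv2.imwrite("pics/t5c.png",cv2.resize(p[120:290,140:380],(800,567),interpolation=cv2.INTER_CUBIC))
p=cv2.imread("pics/s5.png");cv2.imwrite("pics/s5c.png",cv2.resize(p[120:300,150:390],(800,600),interpolation=cv2.INTER_CUBIC))
E
```

```text
-0.18 F along -0.4 across 0.2 z 0.1
-0.15 F along -0.4 across -1.2 z 0.2
-0.12 F along -0.4 across -0.6 z -0.2
-0.09 F along -0.4 across -0.8 z -1.0
bowl top [0.5955 0.0113 0.    ] along -0.0265 across -0.0003 110 0.003766992239296356
bowl scene [0.5955 0.0122 0.    ] along -0.0255 across -0.0002 264 0.005121460755653021
20.1583 [ 0.6049 -0.0515  0.036 ]
```

View pics/s5c.png

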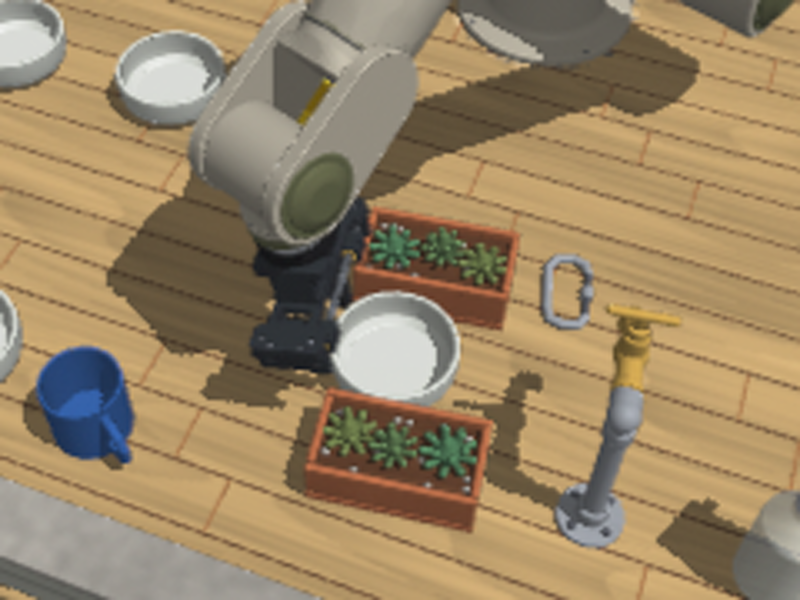

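View pics/t5c.png

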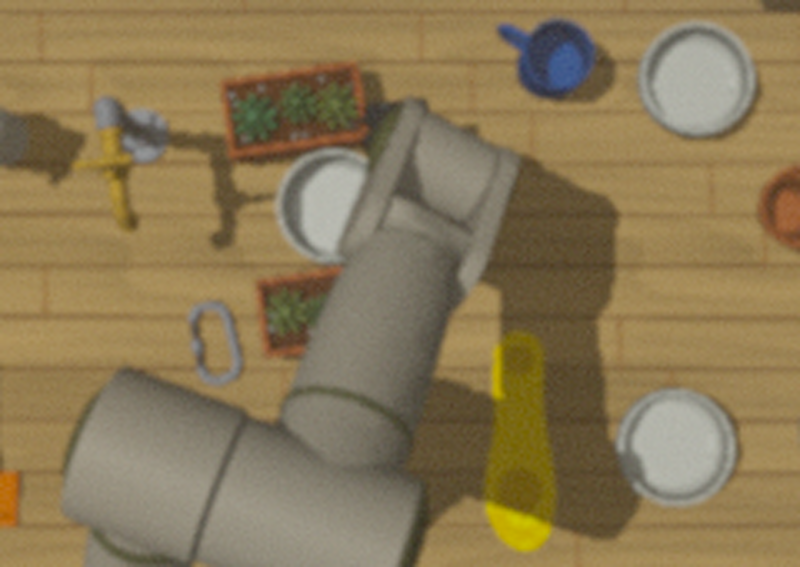

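```bash
python3 - <<'E'
from h import *
np.set_printoptions(precision=4,suppress=True)
for a in (-.06,-.03,0,.03):
    servo_line(list(GC+a*Y+[0,0,.036]),vel=.05); print(a,fpush())
b=bowl("top",GC+.095*Y,"t6",.07);b=bowl("scene",GC+.095*Y,"s6",.07);print(read_time(),read_position())
servo_line(list(SP-.0645*Y-.020*Y+[0,0,.036]),vel=.05);print(fpush())
b=bowl("top",SP-.02*Y,"t7",.075);b=bowl("scene",SP-.02*Y,"s7",.075);print(read_time(),read_position())
p=cv2.imread("pics/t7.png");cv2.imwrite("pics/t7c.png",cv2.resize(p[120:240,130:290],(800,600),interpolation=cv2.INTER_CUBIC))
p=cv2.imread("pics/s7.png");cv2.imwrite("pics/s7c.png",cv2.resize(p[140:290,200:400],(800,600),interpolation=cv2.INTER_CUBIC))
E
```

```text
-0.06 F along -0.2 across 0.1 z 0.4
-0.03 F along -0.0 across 0.0 z -0.6
0 F along 0.1 across 0.1 z -1.1
0.03 F along -0.3 across 0.2 z 0.5
bowl top [0.5769 0.1291 0.    ] along 0.0928 across -0.0017 83 0.001433843903122044
bowl scene [0.5795 0.1311 0.    ] along 0.0944 across 0.0011 174 0.0015950385471844438
23.2583 [0.5876 0.0673 0.036 ]
F along -2.0 across 0.0 z -0.5
bowl top [0.571  0.2002 0.    ] along 0.1640 across 0.0027 57 0.0014913228529186346
bowl scene [0.5737 0.2023 0.    ] along 0.1657 across 0.0057 129 0.001554462302951218
24.9583 [0.5815 0.1395 0.036 ]
```

View pics/s7c.png

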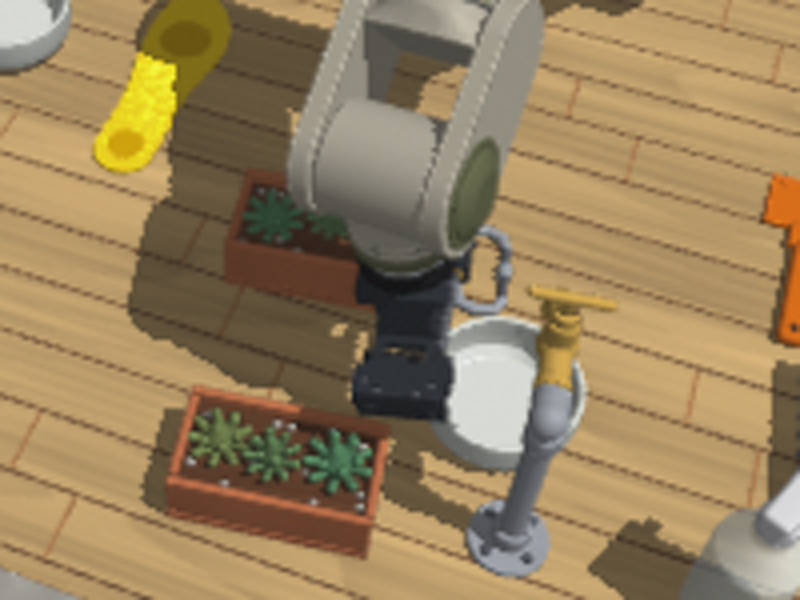

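View pics/t7c.png

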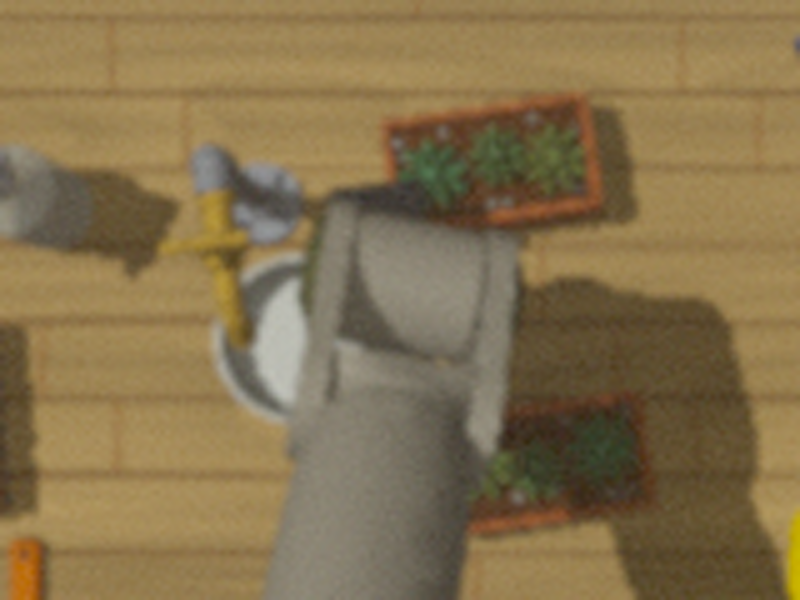

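```bash
python3 - <<'E'
from h import *
np.set_printoptions(precision=4,suppress=True)
p0=np.array(read_position())
for s in (.011,.0215):
    servo_line(list(p0+s*Y),vel=.03);print(fpush())
b=bowl("top",SP,"t8",.075);b=bowl("scene",SP,"s8",.075);print(read_time(),read_position())
# back off, then look
pb=np.array(read_position())
servo_line(list(pb-.06*Y),vel=.08); print(fpush())
b=bowl("top",SP,"t9",.075);b2=bowl("scene",SP,"s9",.075)
# spout in the same cameras: lip points
for n,f in(("top","t9"),("scene","s9")):
    C=cloud(n,np.load(f"pics/{f}.npy")).reshape(-1,3)
    q=C[(abs(C[:,0]-.568)<.02)&(abs(C[:,1]-.222)<.02)&(C[:,2]>.147)&(C[:,2]<.165)]
    if len(q)>4:
        s=least_squares(lambda a:np.hypot(q[:,0]-a[0],q[:,1]-a[1])-.0105,[.568,.222],loss="soft_l1",f_scale=.002);print("spout",n,s.x,len(q),abs(s.fun).mean())
print(read_time())
for f in("t9","s9"):
    p=cv2.imread(f"pics/{f}.png");p=p[120:240,130:290] if f=="t9" else p[140:290,200:400]
    cv2.imwrite(f"pics/{f}c.png",cv2.resize(p,(800,600),interpolation=cv2.INTER_CUBIC))
E
```

```text
F along 0.3 across 0.4 z -0.2
F along 0.0 across -0.3 z 0.2
bowl top [0.5679 0.2223 0.    ] along 0.1863 across 0.0028 54 0.001337006350442893
bowl scene [0.5705 0.2237 0.    ] along 0.1873 across 0.0056 134 0.001535629226533311
26.075 [0.5783 0.161  0.036 ]
F along 0.1 across 0.3 z -0.0
bowl top [0.5682 0.2233 0.    ] along 0.1872 across 0.0033 127 0.0015268767320247962
bowl scene [0.5703 0.2243 0.    ] along 0.1880 across 0.0054 179 0.0016375850223092495
spout top [0.5678 0.2236] 12 0.0008841573694635636
spout scene [0.57   0.2244] 8 0.0009229911270452259
27.075
```

View pics/t9c.png

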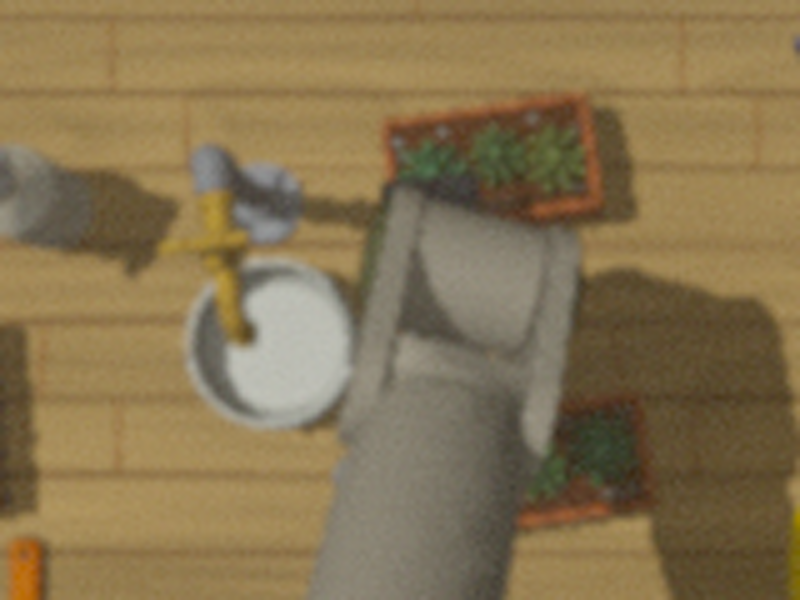

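View pics/s9c.png

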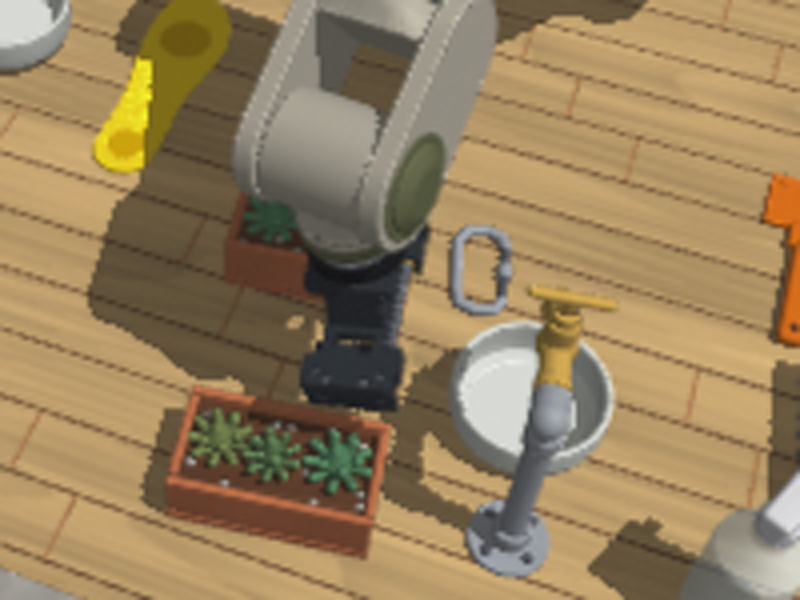

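```bash
python3 - <<'E'
from h import *
np.set_printoptions(precision=4,suppress=True)
p=np.array(read_position()); servo_line(list(p+[-.02,0,.12]),vel=.12); hold(.3)
b=bowl("top",SP,"t10",.075);b2=bowl("scene",SP,"s10",.075);print(fpush(),read_time())
a=cv2.imread("pics/top0.png");c=cv2.imread("pics/t10.png")
cv2.imwrite("pics/cmp.png",np.vstack([cv2.resize(x[110:300,50:440],(800,390))[:300] for x in(a,c)]))
finish_job()
E
```

```text
bowl top [0.568  0.2224 0.    ] along 0.1864 across 0.0030 87 0.0014037061358562627
bowl scene [0.5703 0.2243 0.    ] along 0.1880 across 0.0055 179 0.0015315186688041635
F along -0.1 across 0.4 z 0.9 28.6417
the job is handed in; nothing more can be done
```

View pics/cmp.png

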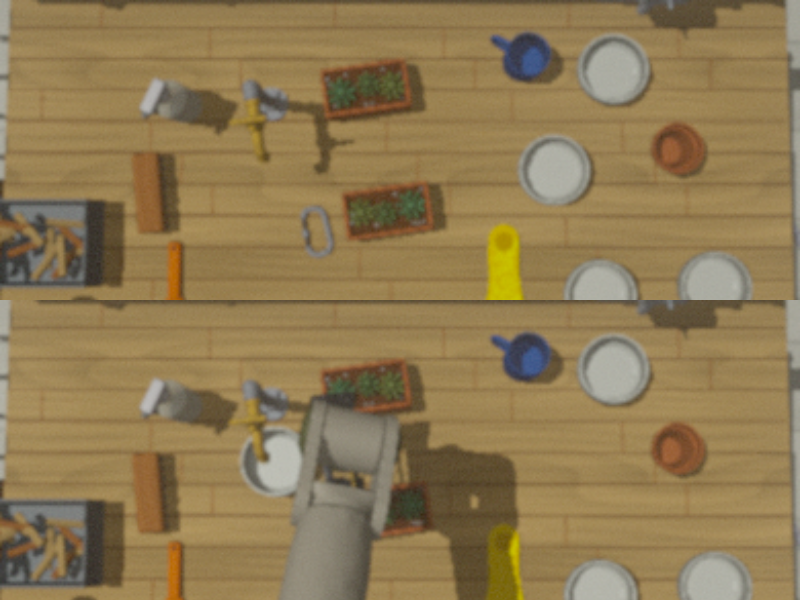

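The white bowl is now under the tap's spout, and I handed the job in at about 29 s of the 64 s allowed. I moved the leftmost of the four identical bowls. One diagonal push with the open fingers took it to the line of the gap. A second push took it straight between the planters, then slightly to one side, ending under the spout. The fingers backed off and lifted clear before I handed in.

- **Position:** with the fingers backed off, the bowl and spout centres agreed within about 1 mm in both fixed cameras: (0.568, 0.223) against (0.568, 0.224) in the top view, and (0.570, 0.224) against (0.570, 0.224) in the scene view.
- **After lifting:** the scene camera read the same. The top camera read the bowl 1 mm nearer along y, with part of the rim hidden by the arm. The two cameras differ from each other by about 2 mm, which is their stated calibration error.
- **Forces:** contact forces stayed around 2 N or less wherever I read them, mostly at pauses between strokes.
- **Other things:** the before and after top views show no other object visibly moved. The arm hid the carabiner in the last top view, but the scene view just before showed it lying in place.

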